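Find the release notch by touch and press the cover open

TASK

The clear cover of the cooling station on the bench is latched, and its release tongue sits in a notch somewhere along the black front ledge. Run a fingertip lightly along the ledge until it drops into the notch, press the tongue in there fully down so that it stays down and the cover pops ajar, then take the hand away. Only touch the ledge and the tongue: do not pry or push the cover, pick nothing up, and leave the timer, beaker, bottle and tape standing where they are.

Things in the scene. Friction and masses are not known exactly. Their poses are not given: they have to be found in the camera images.
- station: the white cooling station, fixed to the bench, 330 mm long (y) x 170 mm deep (x) x 76 mm high. Origin on the bench top under it; x points from the black front ledge to the hinge at the back, y along the ledge, z up. At yaw 0 the ledge faces the robot. In its frame the cover spans x -39 to +78 mm and its top is at z 58 mm
- ledge_mid (a point): middle of the black front ledge's flat top, 64 mm before the station's origin, 70 mm above the bench; axes as the station's. The ledge is rigid, 42 mm deep (x +-21 mm), open for y +-80 mm between white end blocks 6 mm higher. The notch cuts it through from front to back, 48 mm long along y, its centre anywhere in y +-40 mm from here: where is not given, it must be felt or seen
- tongue (a joint): release tongue, a black plate 43 mm (y) x 36 mm (x) filling the notch, its top 8 mm below the ledge's top. Value: how far it is pressed down, m: 0 at rest, 0.006 at its stop (top then 14 mm below the ledge's top). It takes about 6 to 10 N straight down over its whole travel, does not spring back and stays where it is left
- cover (a joint): the clear cover, hinged at the back of the station; value in rad, 0 shut. Geared to the tongue: it rises as the tongue goes down, to 0.15 rad with the tongue at its stop, which lifts its front edge about 17 mm
- cover_front (a point): the middle of the cover's front edge, 25 mm behind the middle line of the ledge and 15 mm below the ledge's top when shut
- timer_mid (a point): bystander: white bench timer, 66 x 70 x 26 mm, loose, in front of the station; point at its centre
- beaker_mid (a point): bystander: small clear beaker, 52 mm across, 62 mm high, loose, at the station's +y end; point at its centre
- bottle_mid (a point): bystander: clear reagent bottle with a cap, 48 mm across, 87 mm high, loose, at the station's -y end; point at its centre
- tape_mid (a point): bystander: roll of tape lying flat, 72 mm across, 19 mm high, loose, in front of the station; point at its centre

How it is judged:
On the way:
1. the tongue is pressed fully down in its notch and the cover has popped ajar (value of joint tongue above 0.005 m and value of joint cover above 0.11 rad), for 0.2 s.
At the end, for the whole second after the job is handed in: the tongue is down by more than 4.5 of its 6 mm and stays there (5 mm must be reached on the way), the cover stands ajar by more than 0.10 rad, and the four bystanders are within 15 mm of where they stood (value of joint tongue above 0.0045 m and value of joint cover above 0.1 rad and distance of each of timer_mid, beaker_mid, bottle_mid, tape_mid from where it was at the start of the episode below 0.015 m); the robot touches nothing.
It fails at once if the cover is touched with more than 3 N (contact force between any of the fingers, the arm and cover above 3 N).
It fails at once if the fingers press on anything with more than 90 N (contact force between the fingers and anything else above 90 N).
It fails at once if the timer, beaker, bottle or tape is lifted or shifted by more than 15 mm (distance of any of timer_mid, beaker_mid, bottle_mid, tape_mid from where it was at the start of the episode above 0.015 m).
It also fails if it takes over 51 s, if anything falls off the work surface, if the arm or the gripper's body presses on something with over 40 N, if the wrist force passes 120 N, or if a joint passes its speed limit or range.

ROBOT

A 6-joint arm with a two-finger parallel gripper is mounted at the origin on a cart in front of the work surface, level with it; the furniture and walls round the work are solid. World frame = base frame: x ahead of the robot, y to its left, z up, the work surface at z = 0. Lengths are in m, angles in rad, forces in N, time in s.
With the tool pointing down it reaches from about 0.275 to 0.725 m from the base axis. Payload 15.9 kg.
Tool frame: the origin (TCP) lies at the very end of the fingers, on their centre line; the grasp point (between the pads) lies manip.pinch_z behind it (manip.pinch_z is the distance from the TCP to the grasp point, in m); z points along the fingers, y is the line along which they close (so a half turn about z gives the same grasp; the last joint's range is limited). The gripper opens to 85 mm and grips with 20 to 120 N. Pads are 22 mm wide; open, the fingers measure 114 mm over their backs; the gripper's body (76 mm by 85 mm) begins 54 mm behind the grasp point. The pads swing forward as they close: fully open they stand 13 mm farther back than shut.
Start: joints at [-1.27, 0.213, -0.034, 1.323, 0, 1.571], TCP at [0.148, -0.478, 0.231] pointing down, gripper open.
Joint ranges: [-2.98, 2.98], [-0.74, 1.72], [-1.14, 1.35], [-2.1, 2.04], [-1.57, 1.44], [-3.14, 3.14]. Speed limits (rad/s): [1.89, 1.89, 2.39, 2.57, 3.14, 3.14].

INTERFACE

Orientations are given as a unit quaternion [w, x, y, z].
In Python, from rig import manip gives the robot as it stands.
- The arm moves only by the tool step_arm, never from a script. Its arguments are lists of equal length, an entry for each row: "slide": the shift along the tool's x, y, z in cm, a list of three; "delta_rot": the turn, a rotation vector about the tool's x, y, z in rad, a list of three; "claw": the opening, from 0 (shut) to 1 (fully open). A call has 1 to 8 rows; each row shifts and turns the commanded pose from where the row before left it, along the tool's axes as they then stand; what a row does not reach is not made up. A row lasts 1/8 s, in which the tool goes at most 62.5 mm and 10.7 degrees, less where a joint would pass 70% of its speed; a pose out of reach is approached as far as the arm can. A call is refused whole if a number of a shift passes 6.25 or a number of a turn 0.188, either way. A call with a gripper value outside its range is refused whole. The fingers move at their own pace and stop on an object; "squeeze" is the grip in N (left out, the last holds). Time passes only in rows, so rows that do not move let the fingers close. It gives the time, the measured TCP pose, the force, the opening and the grip force at its end, in the units of the state.
- manip.read_state(): the state, without advancing time (a new reading comes with each control period).
- manip.grab_frame(name): name is "scene" or "side" or "wrist"; returns the picture (384x512x3 uint8, red, green, blue); there is no depth.
- manip.calibration(name): a dict with "fov_y" (degrees; the focal length in pixels is half the picture's height over the tangent of half this angle, whatever the lens; pixels are square), "cx", "cy" (the principal point, pixels), "R" (3x3) and "t" (3): a world point X has camera coordinates R X + t; the wrist camera has in their place "hand_eye" (4x4, takes a point from camera to tool coordinates, whose origin is the TCP and whose axes are the flange's). Camera axes: x right, y down, z forward; pixel columns grow to the right and rows downward; lengths in m; the calibration is good to about 2 mm. A picture is of the moment at which its call begins: read the wrist's pose just before it. calibration takes no time and is no camera call.
- manip.hand_in(): hands the job in; it is judged then, once.
The state is a dict: "time": time; "joints": joint angles; "qd": joint speeds; "joint_efforts": joint torques, N m; "ee_pos": TCP position; "ee_rot": TCP orientation; "wrist_force": force on the tool from outside, world axes, zero at the start; "moment": the same for the moment, N m; "opening": finger opening in m; "grip_force": force on a finger pad.
Only numpy, scipy, OpenCV 4.12 (cv2) and the standard library are available. Lean on these libraries where they do the work, as an engineer would, in place of code of your own. Each camera call takes 0.05 s, during which the arm holds its last target. There are 200 camera calls.

## Working session

There is one attempt and no reset: what is moved stays moved. The work goes in short steps, Python scripts to look and compute and a tool call to move; the robot and the scene stay as the last step left them, time stands still between calls to the robot, and variables do not carry over. Pictures are saved under pics/ and viewed, at most 10 in all, crops included, and the job is handed in when it is done.

Besides the shell and the picture viewer there is one more tool, called after "Call:" by a JSON object that holds its "method" and its "body". step_arm: Moves the arm, as the interface text tells. Its arguments: {"type":"object","properties":{"slide":{"type":"array"},"delta_rot":{"type":"array"},"claw":{"type":"array"},"squeeze":{"type":"number"}},"required":["slide","delta_rot","claw"]}

```bash
mkdir -p pics
python3 - <<'E'
from rig import manip
import cv2
for n in("scene","side"):
    cv2.imwrite(f"pics/{n}0.png",cv2.resize(manip.grab_frame(n)[:,:,::-1],(800,600),interpolation=cv2.INTER_CUBIC))
    print(n,manip.calibration(n))
print(manip.calibration("wrist"),manip.pinch_z,manip.read_state())
E
```

```text
scene {'fov_y': 43.58347210384, 'cx': 262.75912334602924, 'cy': 189.13408021695741, 'R': array([[ 0.46031455, -0.88764101,  0.01428118],
       [-0.42139466, -0.2326301 , -0.87653282],
       [ 0.78136871,  0.3974628 , -0.4811302 ]]), 't': array([-0.21569422,  0.299472  ,  0.89524375])}
side {'fov_y': 43.751781317425184, 'cx': 259.0368117292222, 'cy': 185.7344295595094, 'R': array([[ 0.9605494 , -0.27787667,  0.01137596],
       [-0.23429823, -0.83059185, -0.50519453],
       [ 0.14983056,  0.48259893, -0.86293052]]), 't': array([-0.48132359,  0.18224506,  1.19748847])}
{'fov_y': 68.67996187702474, 'cx': 257.98363494819966, 'cy': 193.81673644664383, 'hand_eye': array([[-4.09999909e-04, -9.61220103e-01, -2.75782060e-01,
         7.04273873e-02],
       [ 9.99999789e-01, -5.33305629e-04,  3.72120903e-04,
         8.80086641e-04],
       [-5.04766218e-04, -2.75781849e-01,  9.61220119e-01,
        -1.42481188e-01],
       [ 0.00000000e+00,  0.00000000e+00,  0.00000000e+00,
         1.00000000e+00]])} 0.0187 {'time': 0.1, 'joints': array([-1.26999085e+00,  2.13339568e-01, -3.49654364e-02,  1.32352978e+00,
       -4.50079659e-07,  1.57080694e+00]), 'qd': array([-0.00013223, -0.00268103, -0.0009223 ,  0.00023472, -0.00126963,
       -0.00248088]), 'joint_efforts': array([-2.03497701e-03, -6.87248540e+01,  4.87805128e+01,  1.21732030e-02,
       -4.34828178e-05,  1.24584170e-05]), 'ee_pos': array([ 0.14805306, -0.47725379,  0.23086163]), 'ee_rot': array([-5.13331539e-04,  9.88711475e-01,  1.49831070e-01, -7.80243427e-05]), 'wrist_force': array([-0.61109088,  0.12325321,  0.71822497]), 'moment': array([0.05390145, 0.01810578, 0.01343194]), 'grip_force': 0.0, 'opening': 0.08540220751773402}
```

View pics/scene0.png

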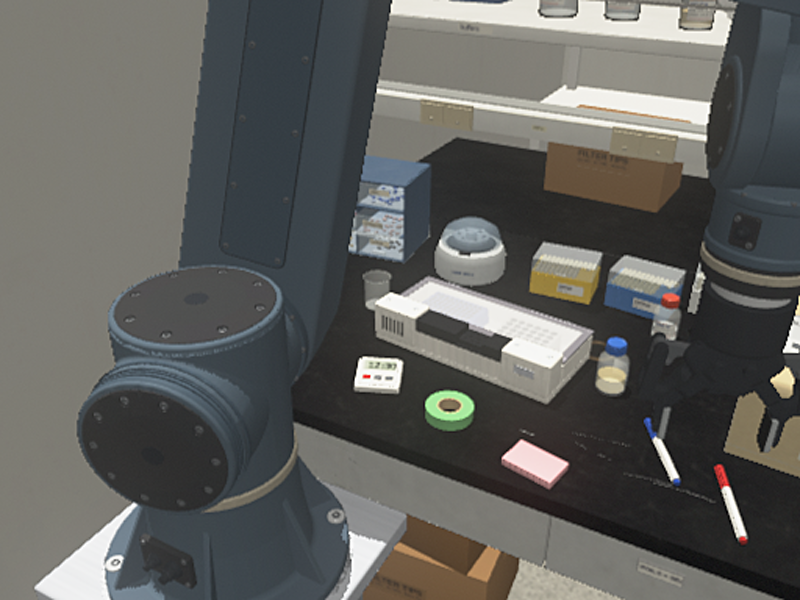

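View pics/side0.png

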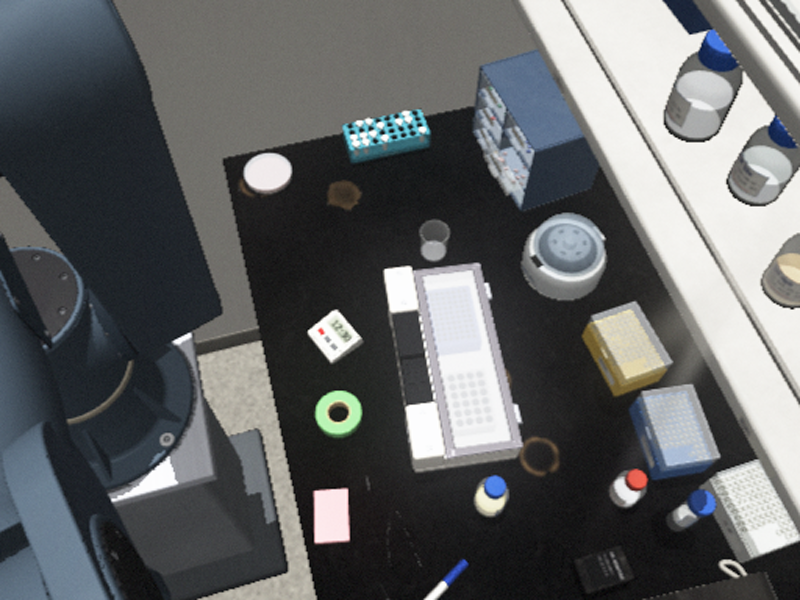

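The scene view shows the station at about (480,340), with the black ledge between white blocks from (420,315) to (510,350). In the side view the ledge runs from about (402,310) to (418,402), with a possible edge at (405,357). I'll enlarge both views.

Run:
```python
import cv2,numpy as np
from rig import manip
def crop(n,x0,y0,w,h,s,g):
    f=manip.grab_frame(n)[:,:,::-1]
    c=f[y0:y0+h,x0:x0+w].astype(float)/255
    c=cv2.resize((c**g*255).astype(np.uint8),None,fx=s,fy=s,interpolation=cv2.INTER_CUBIC);return c
a=crop("side",235,160,110,150,4,.5); b=crop("scene",230,170,90,75,4,.5)
o=np.zeros((600,800,3),np.uint8);o[:600,:440]=a;o[:300,440:800]=b
cv2.imwrite("pics/c.png",o)
```

```text
(no output)
```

View pics/c.png

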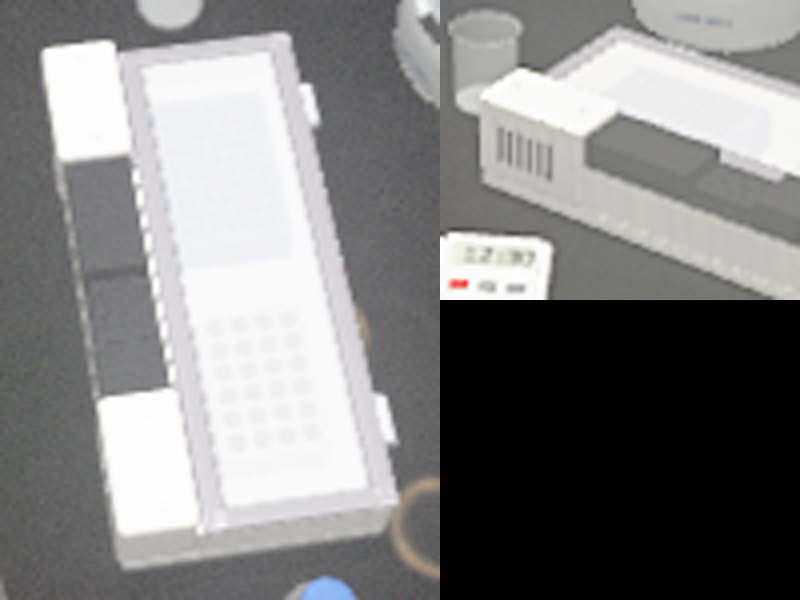

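The enlarged side view shows the block tops' corners: +y block (42,48), (115,40), (60,160), (132,153); -y block (98,398), (178,390), (116,533), (198,527). A step line crosses the ledge at (85,272)-(140,268), so the notch starts there and runs toward -y.

```bash
cat > h.py <<'E'
import numpy as np
from rig import manip
def ray(n,u,v,z):
    c=manip.calibration(n);f=192/np.tan(np.radians(c["fov_y"])/2)
    R=np.array(c["R"]);t=np.array(c["t"])
    d=R.T@np.array([(u-c["cx"])/f,(v-c["cy"])/f,1]);o=-R.T@t
    return o+d*(z-o[2])/d[2]
E
python3 - <<'E'
from h import *
from scipy.optimize import least_squares
S=lambda u,v,z:ray("side",235+u/4,160+v/4,z)[:2]
pix=[(42,48),(115,40),(60,160),(132,153),(98,398),(178,390),(116,533),(198,527)]
loc=np.array([(-85,165),(-43,165),(-85,80),(-43,80),(-85,-80),(-43,-80),(-85,-165),(-43,-165)])/1000
P=np.array([S(u,v,.076) for u,v in pix])
T=lambda p,l:(np.c_[np.cos(p[2])*l[:,0]-np.sin(p[2])*l[:,1],np.sin(p[2])*l[:,0]+np.cos(p[2])*l[:,1]]+p[:2])
r=least_squares(lambda p:(T(p,loc)-P).ravel(),[.5,0,0]);p=r.x;print(p,(r.fun*1000).reshape(-1,2).round(1))
c,s=np.cos(p[2]),np.sin(p[2])
for n,q in(("side",(235+85/4,160+272/4)),("side",(235+140/4,160+268/4)),("scene",(230+(715-440)/4,170+150/4))):
    w=ray(n,*q,.070)[:2]-p[:2]; print("notch edge local",n,np.array([[c,s],[-s,c]])@w)
for a in(80,0,-24,-80):print(a,T(p,np.array([[-.064,a/1000]])))
for nm,q,z in(("timer",(335,336),.026),("tape",(339,413),.019),("bottle",(492,490),.08),("beaker",(434,240),.03)):print(nm,ray("side",q[0]*.64,q[1]*.64,z))
E
```

```text
[ 0.55077471 -0.09587463 -0.13926333] [[ 3.1  0.4]
 [-2.7  1.5]
 [ 2.3 -0.8]
 [-1.1  0.9]
 [ 1.4 -0.2]
 [-3.7  2.1]
 [ 2.3 -3.7]
 [-1.7 -0.1]]
notch edge local side [-0.0821857   0.00439042]
notch edge local side [-0.04846604  0.00246556]
notch edge local scene [-0.05056615  0.00400193]
80 [[ 0.49849941 -0.00776508]]
0 [[ 0.48739432 -0.08699056]]
-24 [[ 0.4840628 -0.1107582]]
-80 [[ 0.47628924 -0.16621604]]
timer [0.38217108 0.00470544 0.026     ]
tape [ 0.35709089 -0.12518918  0.019     ]
bottle [ 0.53580977 -0.31982485  0.08      ]
beaker [0.5955898  0.14066193 0.03      ]
```

Call:
{"method": "step_arm", "body": {"slide": [[0,0,0],[0,0,0],[0,0,0],[0,0,0]], "delta_rot": [[0,0,0.15],[0,0,0.15],[0,0,0.14],[0,0,0]], "claw": [0,0,0,0], "squeeze": 40}}

```text
time: 0.7
ee_pos: [0.1481, -0.4775, 0.2312]
ee_rot: [-0.0, 0.998, -0.069, -0.0]
wrist_force: [-0.0, 0.9, 0.6]
opening: 0.0124
grip_force: 0.0
```

```bash
cat >> h.py <<'E'
from scipy.spatial.transform import Rotation as Ro
P=np.array([0.55077,-0.09587,-0.13926])
def Rt(s): q=s["ee_rot"];return Ro.from_quat([q[1],q[2],q[3],q[0]]).as_matrix()
def loc(w): c,s=np.cos(P[2]),np.sin(P[2]);d=np.array(w[:2])-P[:2];return np.array([c*d[0]+s*d[1],-s*d[0]+c*d[1]])
def glob(x,y,z): c,s=np.cos(P[2]),np.sin(P[2]);return np.array([P[0]+c*x-s*y,P[1]+s*x+c*y,z])
def to(x,y,z):
    s=manip.read_state();R=Rt(s)
    print("t",s["time"],"yaw",np.arctan2(R[1,0],R[0,0]),"loc",loc(s["ee_pos"]).round(4),"z",s["ee_pos"][2].round(4),"F",s["wrist_force"].round(1),"open",s["opening"])
    print("slide cm",(R.T@(glob(x,y,z)-s["ee_pos"])*100).round(2))
E
python3 -c "
from h import *
to(-.070,.025,.20)"
```

```text
t 0.7 yaw -0.13843672641634647 loc [-0.3458 -0.4338] z 0.2312 F [-0.   0.9  0.6] open 0.012397516759327825
slide cm [ 27.62 -45.86   3.13]
```

Call:
{"method": "step_arm", "body": {"slide": [[2.3,-3.8,0],[2.3,-3.8,0],[2.3,-3.8,0],[2.3,-3.8,0],[2.3,-3.8,0],[2.3,-3.8,0],[2.3,-3.8,0],[2.3,-3.8,0]], "delta_rot": [[0,0,0],[0,0,0],[0,0,0],[0,0,0],[0,0,0],[0,0,0],[0,0,0],[0,0,0]], "claw": [0,0,0,0,0,0,0,0]}}

```text
time: 1.7
ee_pos: [0.3733, -0.2007, 0.2314]
ee_rot: [0.0, 0.998, -0.068, 0.0]
wrist_force: [0.0, -1.1, -0.6]
opening: -0.0001
grip_force: 0.0
```

Call:
{"method": "step_arm", "body": {"slide": [[2.3,-3.8,0.5],[2.3,-3.8,0.5],[2.3,-3.8,0.5],[2.3,-3.8,0.5],[0,0,0],[0,0,0]], "delta_rot": [[0,0,0],[0,0,0],[0,0,0],[0,0,0],[0,0,0],[0,0,0]], "claw": [0,0,0,0,0,0]}}

```text
time: 2.45
ee_pos: [0.4842, -0.0665, 0.2112]
ee_rot: [-0.001, 0.998, -0.067, -0.0]
wrist_force: [-0.2, -0.8, -0.6]
opening: 0.0002
grip_force: 0.0
```

```bash
python3 -c "
from h import *
import cv2
to(-.070,.025,.11)
f=manip.grab_frame('wrist')[:,:,::-1]/255.
cv2.imwrite('pics/w1.png',cv2.resize((f**.5*255).astype(np.uint8),(800,600),interpolation=cv2.INTER_CUBIC))"
```

```text
t 2.45 yaw -0.13412361213688978 loc [-0.07    0.0199] z 0.2112 F [-0.2 -0.8 -0.6] open 0.00015593379894928848
slide cm [ 1.000e-02 -5.000e-01  1.012e+01]
```

View pics/w1.png

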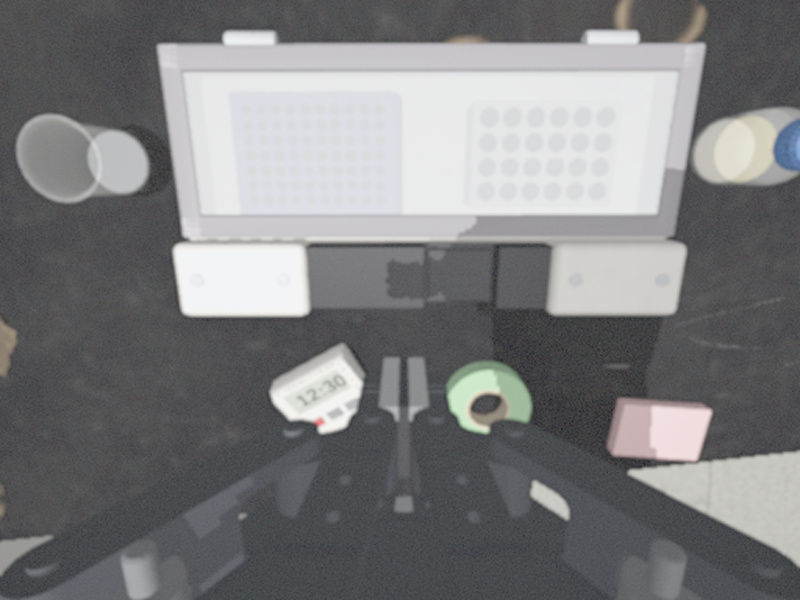

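The wrist view shows the ledge at columns 308-548, row 275, with cross lines at columns 428 and 495. That puts the notch centre near local y = -21 mm, which agrees with the side view. Next I touch the ledge just on the +y side and run the tip into the notch.

Call:
{"method": "step_arm", "body": {"slide": [[0,0.4,3.0],[0,0.3,3.0],[0,0,3.0],[0,0,2.5],[0,0,1.3],[0,0,0.4],[0,0,0],[0,0,0]], "delta_rot": [[0,0,0],[0,0,0],[0,0,0],[0,0,0],[0,0,0],[0,0,0],[0,0,0],[0,0,0]], "claw": [0,0,0,0,0,0,0,0]}}

```text
time: 3.5
ee_pos: [0.484, -0.0732, 0.0801]
ee_rot: [-0.001, 0.998, -0.068, 0.001]
wrist_force: [-0.2, 0.1, 0.1]
opening: -0.0001
grip_force: 0.0
```

```bash
python3 -c "
from h import *
to(-.070,.012,.07)"
```

```text
t 3.5 yaw -0.13621112038137612 loc [-0.0692  0.0132] z 0.0801 F [-0.2  0.1  0.1] open -7.809629640957365e-05
slide cm [-0.08  0.12  1.01]
```

Call:
{"method": "step_arm", "body": {"slide": [[0,0,0.4],[0,0,0.3],[0,0,0.15],[0,0,0.1],[0,0,0.07],[0,0,0.0]], "delta_rot": [[0,0,0],[0,0,0],[0,0,0],[0,0,0],[0,0,0],[0,0,0]], "claw": [0,0,0,0,0,0]}}

```text
time: 4.25
ee_pos: [0.4835, -0.073, 0.07]
ee_rot: [-0.001, 0.998, -0.068, 0.0]
wrist_force: [-8.0, 0.5, 21.2]
opening: 0.0003
grip_force: 10.1
```

Contact with the ledge is at z = 0.070. I ease off and run along it toward -y.

Call:
{"method": "step_arm", "body": {"slide": [[0,0.2,-0.02],[0,0.3,0],[0,0.3,0],[0,0.4,0],[0,0.4,0],[0,0.4,0]], "delta_rot": [[0,0,0],[0,0,0],[0,0,0],[0,0,0],[0,0,0],[0,0,0]], "claw": [0,0,0,0,0,0]}}

```text
time: 5.0
ee_pos: [0.4807, -0.0931, 0.0692]
ee_rot: [-0.001, 0.998, -0.068, -0.0]
wrist_force: [0.2, 0.7, 0.6]
opening: -0.0002
grip_force: 0.0
```

```bash
python3 -c "
from h import *
to(-.071,-.021,.06)"
```

```text
t 5.0 yaw -0.13624456506026877 loc [-0.0698 -0.0069] z 0.0692 F [0.2 0.7 0.6] open -0.00017081381028200617
slide cm [-0.13  1.41  0.92]
```

The force vanished and the tip sank to 0.0692, so the tip is over the notch. I move to its centre and go down onto the tongue.

Call:
{"method": "step_arm", "body": {"slide": [[-0.05,0.5,0],[-0.05,0.5,0],[0,0.4,0.0],[0,0,0.3],[0,0,0.3],[0,0,0.2],[0,0,0.1],[0,0,0]], "delta_rot": [[0,0,0],[0,0,0],[0,0,0],[0,0,0],[0,0,0],[0,0,0],[0,0,0],[0,0,0]], "claw": [0,0,0,0,0,0,0,0]}}

```text
time: 6.0
ee_pos: [0.4778, -0.1064, 0.0602]
ee_rot: [-0.001, 0.998, -0.068, -0.0]
wrist_force: [-1.0, 0.9, 3.8]
opening: 0.0002
grip_force: 1.7
```

```bash
python3 -c "
from h import *
to(-.071,-.021,.056)"
```

```text
t 6.0 yaw -0.1360611018089655 loc [-0.0708 -0.0206] z 0.0602 F [-1.   0.9  3.8] open 0.0001680350505527918
slide cm [-0.02  0.04  0.42]
```

The tip is in the notch, 10 mm below the ledge, with a light push from the tongue. I press on to its stop.

Call:
{"method": "step_arm", "body": {"slide": [[0,0,0.1],[0,0,0.1],[0,0,0.1],[0,0,0.08],[0,0,0.05],[0,0,0.0],[0,0,0]], "delta_rot": [[0,0,0],[0,0,0],[0,0,0],[0,0,0],[0,0,0],[0,0,0],[0,0,0]], "claw": [0,0,0,0,0,0,0]}}

```text
time: 6.88
ee_pos: [0.4778, -0.1065, 0.056]
ee_rot: [-0.001, 0.998, -0.068, -0.0]
wrist_force: [-3.7, 0.3, 6.8]
opening: 0.0001
grip_force: 3.1
```

Call:
{"method": "step_arm", "body": {"slide": [[0,0,0.04],[0,0,0],[0,0,0.0],[0,0,0.0]], "delta_rot": [[0,0,0],[0,0,0],[0,0,0],[0,0,0]], "claw": [0,0,0,0]}}

```text
time: 7.38
ee_pos: [0.4779, -0.1065, 0.0559]
ee_rot: [-0.001, 0.998, -0.068, 0.0]
wrist_force: [-4.6, 1.3, 13.3]
opening: 0.0003
grip_force: 6.6
```

Call:
{"method": "step_arm", "body": {"slide": [[0,0,0.05],[0,0,0],[0,0,0.0]], "delta_rot": [[0,0,0],[0,0,0],[0,0,0]], "claw": [0,0,0]}}

```text
time: 7.75
ee_pos: [0.4779, -0.1065, 0.0558]
ee_rot: [-0.001, 0.998, -0.068, 0.0]
wrist_force: [-8.3, 0.9, 22.1]
opening: -0.0003
grip_force: 11.0
```

Call:
{"method": "step_arm", "body": {"slide": [[0,0,-0.3],[0,0,-0.7],[0,0,-2],[0,0,-4],[0,0,-4],[0,0,-3],[0,0,0],[0,0,0]], "delta_rot": [[0,0,0],[0,0,0],[0,0,0],[0,0,0],[0,0,0],[0,0,0],[0,0,0],[0,0,0]], "claw": [0,0,0,0,0,0,0,0]}}

```text
time: 8.75
ee_pos: [0.4777, -0.1067, 0.1945]
ee_rot: [-0.001, 0.998, -0.068, -0.0]
wrist_force: [0.2, 0.1, -0.3]
opening: -0.0003
grip_force: 0.0
```

```bash
python3 -c "
from h import *
import cv2
to(-.070,.025,.20)
f=manip.grab_frame('wrist')[:,:,::-1]/255.
g=manip.grab_frame('scene')[:,:,::-1]/255.
a=cv2.resize(f[20:220,80:480],(800,400),interpolation=cv2.INTER_CUBIC);b=cv2.resize(g[170:260,220:400],(400,200),interpolation=cv2.INTER_CUBIC)
o=np.zeros((600,800,3));o[:400]=a;o[400:,:400]=b
cv2.imwrite('pics/w2.png',(o.clip(0,1)**.5*255).astype(np.uint8))"
```

```text
t 8.75 yaw -0.13632772454294037 loc [-0.0709 -0.0209] z 0.1945 F [ 0.2  0.1 -0.3] open -0.00030990413634927373
slide cm [ 0.1  -4.59 -0.54]
```

View pics/w2.png

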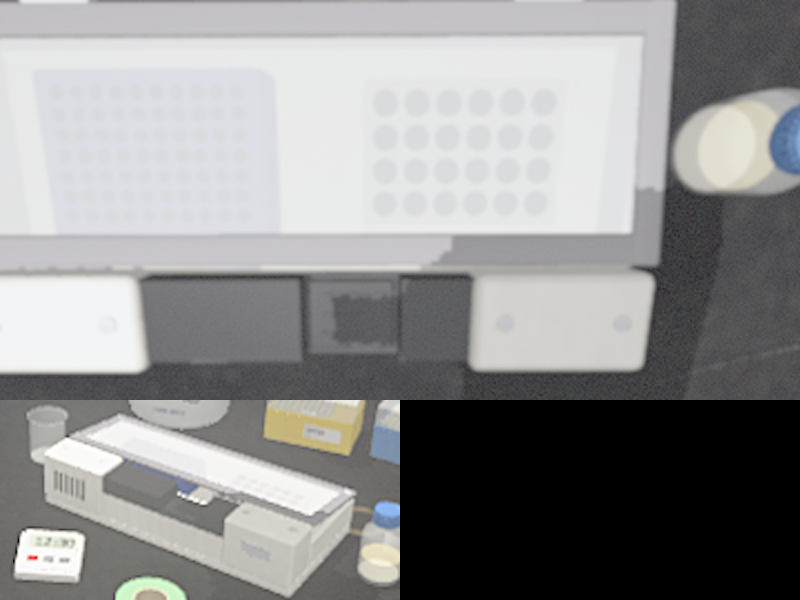

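The scene crop shows the cover's front edge raised behind the ledge, around (200,480). In the wrist view the tongue sits deep in the notch at columns 305-400, and the visible bystanders have not moved. The hand is clear, so I hand in.

```bash
python3 -c "
from rig import manip
print(manip.hand_in())"
```

```text
the job is handed in; nothing more can be done
None
```

The tongue was pressed to its stop, the cover is visibly ajar, and the hand is clear; I handed the job in at about 9 s, and the interface returned no verdict.

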